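Pack out and hold a carved tile in its jig

TASK

The carved tile sits loose in the jig between two fences: stand the blue spacer upright on the jig board in the gap that is wide enough for it, about mid-length of the tile, and let go of it; do not force it into the narrow gap. Then push the tile from its opposite side (the fence there has a notch for your fingers) until tile, spacer and the fence behind it are tight together and square, and finish while still holding the tile firmly pressed there. Leave the mallet, the cup and the tape roll where they are.

Things in the scene. Friction and masses are not known exactly. Their poses are not given: they have to be found in the camera images.
- jig: Flat plywood board fixed to the bench, 150 (x) by 212 (y) by 12 mm thick. Origin at the centre of its underside on the bench; its top is 12 mm above the bench. Its y axis runs across the two fences, its x axis along them.
- slim_fence: Solid dark wood bar fixed on the jig board near one end (the +y or the -y end of the jig: it varies), 112 (x) by 20 (y) by 30 mm tall, with its centre line 74 mm from the jig's middle. Origin at the centre of its underside, on the board (12 mm above the bench); x along its length, parallel to the jig's x. The gap between it and the tile is the wide one, about 19 to 25 mm.
- broad_fence: Dark wood fence fixed at the other end of the jig board, centre line 74 mm from the jig's middle, 112 (x) by 46 (y) by 20 mm tall, made of two blocks, each 24 mm long in x, with an open notch 64 mm wide between them, at mid-length, running right through in y down to the board. Origin at the centre of its underside, on the board, in the middle of the notch; x along its length. The gap between it and the tile is about 6 to 12 mm, too narrow for the spacer.
- tile_mid (a point): Centre of the loose reddish carved tile, 100 (x) by 84 (y) by 40 mm tall (pale rosette and rim on top, which rise about 3 mm more), about 0.35 kg, standing on the jig board between the fences. The point is half-way up, 20 mm above its underside and at rest 32 mm above the bench. z up; its x lies within 0.04 rad of the jig's x at the start.
- tile: The same carved tile; origin at the centre of its underside.
- spacer_tab (a point): Grip point in the tab of the blue plastic spacer, which stands upright on the bench, about 0.08 kg. Its foot is 70 (x) by 16 (y) by 34 mm tall; on the middle of the foot stands a tab 26 (x) by 16 (y) by 40 mm, so 74 mm tall in all. The point is on its centre line 58 mm above its underside. z up, x along its length, y across its 16 mm thickness.
- spacer: The same spacer; origin at the centre of its underside.
- mallet: Carver's mallet standing on its grey head, 222 mm tall, 61 mm across; origin at the centre of its underside. Leave alone.
- cup: White cup, 76 mm across, 90 mm tall; origin at the centre of its underside. Leave alone.
- tape: Roll of yellow tape lying flat, 100 mm across, 24 mm tall; origin at the centre of its underside. Leave alone.
Things that resemble listed ones, but are neither listed nor needed, are in the scene too. What is meant by the tile is not yellow, and is the larger of those in its own colour. Several things look just like the spacer: the one meant starts nearest to the robot's base.

How it is judged:
By the outcome, as a careful person would: the job done as asked, in the order asked, and still so for the second after the job is handed in, while the arm keeps its last pose, push and grip.
It also fails if it takes over 48 s, if anything falls off the work surface, if the arm or the gripper's body presses on something with over 40 N, if the wrist force passes 120 N, or if a joint passes its speed limit or range.

ROBOT

A 7-joint arm with a two-finger parallel gripper is mounted at the origin on the work surface. World frame = base frame: x ahead of the robot, y to its left, z up, the work surface at z = 0. Lengths are in m, angles in rad, forces in N, time in s.
With the tool pointing down it reaches from about 0.425 to 0.925 m from the base axis. Payload 6.8 kg.
Tool frame: the origin (TCP) lies on the centre line of the jaws, within the pads' length; the fingertips stand bot.tip_reach ahead of it and the grasp point (between the pads) lies 3 mm ahead of it (bot.tip_reach is the distance from the TCP to the fingertips, in m); z points along the fingers, y is the line along which they close (so a half turn about z gives the same grasp; the last joint's range is limited). The gripper opens to 85 mm and grips with 20 to 120 N. Pads are 22 mm wide; open, the fingers measure 114 mm over their backs; the gripper's body (76 mm by 85 mm) begins 54 mm behind the grasp point. The pads swing forward as they close: fully open they stand 13 mm farther back than shut.
Start: joints at [-0.108, 0.477, 0.022, 1.555, -0.011, 1.109, -0.083], TCP at [0.675, 0, 0.253] pointing down, gripper open.
Joint ranges: [-2.96, 2.96], [-0.34, 2.1], [-1.41, 1.46], [0.24, 2.44], [-1.37, 4.51], [0.17, 1.92], [-2.96, 2.96]. Speed limits (rad/s): [2.39, 2.39, 3.14, 3.14, 3.14, 3.14, 3.14].

INTERFACE

Orientations are given as a unit quaternion [w, x, y, z].
In Python, from station import bot gives the robot as it stands.
- The arm moves only by the tool jog_arm, never from a script. Its argument "deltas" is a list of rows, each a list of 7 numbers: the shift along the world's x, y, z in m, then the turn, a rotation vector about the world's x, y, z in rad, then the opening, from 0 (shut) to 1 (fully open). In form: [[x, y, z, rx, ry, rz, grip], ...]. A call has 1 to 10 rows; each row shifts and turns the commanded pose from where the row before left it; what a row does not reach is not made up. A row lasts 1/10 s, in which the tool goes at most 50 mm and 8.59 degrees, less where a joint would pass 70% of its speed; a pose out of reach is approached as far as the arm can. A call with a gripper value outside its range is refused whole. The fingers move at their own pace and stop on an object; "newtons" is the grip in N (left out, the last holds). Time passes only in rows, so rows that do not move let the fingers close. It gives the time, the measured TCP pose, the force, the opening and the grip force at its end, in the units of the state.
- bot.get_obs(): the state, without advancing time (a new reading comes with each control period).
- bot.read_camera(name): name is "scene" or "side" or "wrist"; returns a dict with "img" (400x640x3 uint8, red, green, blue), "K" (3x3 intrinsics, pixels), "eye" and "attitude" of the camera in the world. Camera axes: x right, y down, z forward; pixel columns grow to the right and rows downward; lengths in m; the calibration is good to about 2 mm. A picture is of the moment at which its call begins. There is no depth.
- bot.hand_in(): hands the job in; it is judged then, once.
The state is a dict: "t": time; "q": joint angles; "joint_vel": joint speeds; "joint_torque": joint torques, N m; "eef_pos": TCP position; "tool_rot": TCP orientation; "contact_force": force on the tool from outside, world axes, zero at the start; "torque": the same for the moment, N m; "gripper_width": opening from 0.0 (shut) to 1.0 (fully open); "grasp_force": force on a finger pad.
Only numpy, scipy, OpenCV 4.12 (cv2) and the standard library are available. Lean on these libraries where they do the work, as an engineer would, in place of code of your own. Each camera call takes 0.05 s, during which the arm holds its last target. There are 200 camera calls.

## Working session

There is one attempt and no reset: what is moved stays moved. The work goes in short steps, Python scripts to look and compute and a tool call to move; the robot and the scene stay as the last step left them, time stands still between calls to the robot, and variables do not carry over. Pictures are saved under pics/ and viewed, at most 10 in all, crops included, and the job is handed in when it is done.

Besides the shell and the picture viewer there is one more tool, called after ">>>" as name([rows], argument=value, ...), one row to a line, values as JSON. jog_arm: Moves the arm, as the interface text tells. Its arguments: {"type":"object","properties":{"deltas":{"type":"array"},"newtons":{"type":"number"}},"required":["deltas"]}

```bash
ls; mkdir -p pics; cat > h.py <<'E'
import numpy as np, cv2
from station import bot
from scipy.spatial.transform import Rotation as R
def cam(n):
    c=bot.read_camera(n); a=np.array(c["attitude"],float)
    c["R"]=a if a.shape==(3,3) else R.from_quat(a[[1,2,3,0]]).as_matrix()
    c["eye"]=np.array(c["eye"]); c["K"]=np.array(c["K"]); return c
def save(c,f): cv2.imwrite(f,c["img"][:,:,::-1])
def ray(c,u,v): return c["R"]@np.linalg.inv(c["K"])@np.array([u,v,1.0])
def plane(c,u,v,z):
    d=ray(c,u,v); return c["eye"]+d*(z-c["eye"][2])/d[2]
def proj(c,p):
    q=c["K"]@c["R"].T@(np.array(p)-c["eye"]); return q[:2]/q[2]
def tri(c1,p1,c2,p2):
    d1,d2=ray(c1,*p1),ray(c2,*p2); A=np.c_[d1,-d2]
    s=np.linalg.lstsq(A,c2["eye"]-c1["eye"],rcond=None)[0]
    a,b=c1["eye"]+s[0]*d1,c2["eye"]+s[1]*d2
    return (a+b)/2,np.linalg.norm(a-b)
E
python3 - <<'E'
from h import *
import pickle
cs={n:cam(n) for n in("scene","side","wrist")}
pickle.dump(cs,open("c0.pkl","wb"))
for n,c in cs.items(): save(c,f"pics/{n}0.png"); print(n,c["attitude"],c["eye"],c["K"].tolist())
print(bot.get_obs(),bot.tip_reach)
E
```

```text
pics
scene [-0.34412215  0.69501425  0.55973243 -0.2919499 ] [ 1.54127881 -0.17898905  0.75200405] [[454.4848503187457, 0.0, 329.5518603080902], [0.0, 454.4848503187457, 198.72771467422052], [0.0, 0.0, 1.0]]
side [-5.06201820e-01  8.62310186e-01 -1.34466988e-02  2.14750305e-04] [ 0.59830675 -1.05114158  0.64387687] [[486.7918066939484, 0.0, 313.65463223052535], [0.0, 486.7918066939484, 197.02326478951605], [0.0, 0.0, 1.0]]
wrist [ 1.54087591e-01  9.88056902e-01  1.95496043e-04 -7.31060521e-04] [0.67486867 0.07910383 0.37405244] [[335.2021562599071, 0.0, 319.2533741790206], [0.0, 335.2021562599071, 202.54854013460067], [0.0, 0.0, 1.0]]
{'t': 0.15, 'q': array([-0.10813738,  0.47760592,  0.02236795,  1.5561898 , -0.01148312,
        1.10929819, -0.08306344]), 'joint_vel': array([-9.22038154e-04, -4.23656861e-03, -1.05397200e-03, -3.24083116e-03,
       -6.44393123e-04,  2.89717763e-05, -7.87011330e-04]), 'joint_torque': array([ 1.55385478e-03, -5.96924365e+01,  1.60940632e+00, -2.81490952e+01,
        1.26662746e-02,  6.56643446e-03,  5.58682734e-05]), 'eef_pos': array([6.74590062e-01, 5.13811639e-06, 2.52566929e-01]), 'tool_rot': array([-4.41056905e-04,  7.07078087e-01,  7.07135141e-01, -5.25924373e-04]), 'contact_force': array([ 0.24105495, -0.17438572, -0.39804061]), 'torque': array([0.0676184 , 0.03132197, 0.01665701]), 'grasp_force': 0.0, 'gripper_width': 0.9990250546969843} 0.022
```

View pics/scene0.png

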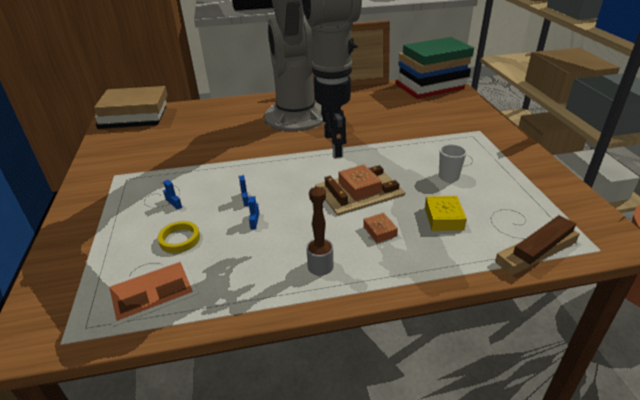

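View pics/side0.png

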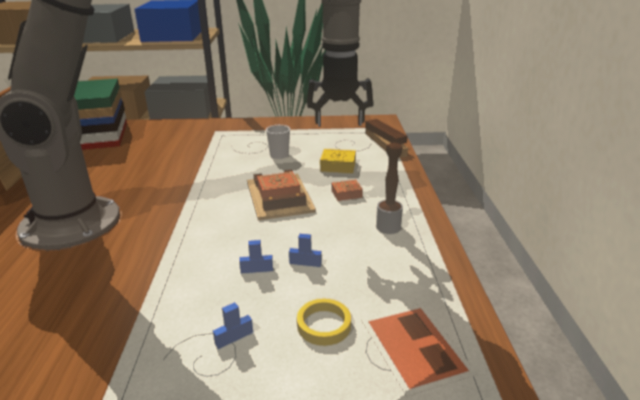

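View pics/wrist0.png

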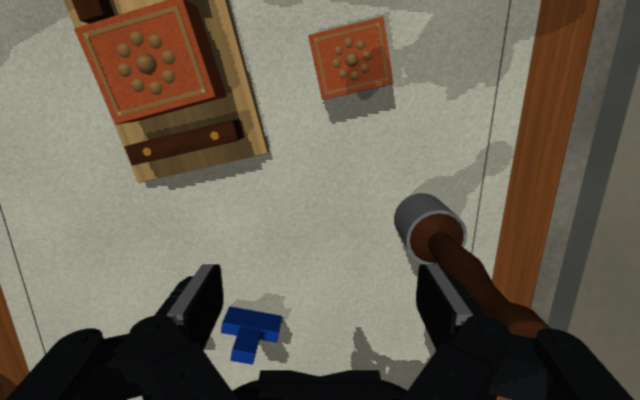

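```bash
cat >> h.py <<'E'
def comps(mask,amin=40):
    n,l,s,ce=cv2.connectedComponentsWithStats(mask.astype(np.uint8))
    return [(l==i,s[i],ce[i]) for i in range(1,n) if s[i][4]>amin]
def blue(c):
    h=cv2.cvtColor(c["img"],cv2.COLOR_RGB2HSV); return (h[...,0]>105)&(h[...,0]<128)&(h[...,1]>140)&(h[...,2]>40)
def red(c):
    h=cv2.cvtColor(c["img"],cv2.COLOR_RGB2HSV); return (h[...,0]<14)&(h[...,1]>150)&(h[...,2]>110)
E
python3 - <<'E'
from h import *
import pickle
cs=pickle.load(open("c0.pkl","rb"))
T={}
for n in cs:
    for m,s,ce in comps(blue(cs[n])):
        if s[0]<60 or s[1]<150: continue
        ys,xs=np.nonzero(m); t=ys.min(); top=(xs[ys<=t+2].mean(),t+0.5)
        print(n,"blue",s,top,"z74:",plane(cs[n],*top,.074).round(3),"centre z.02",plane(cs[n],*ce,.02).round(3))
        T.setdefault(n,[]).append(top)
for a in T["scene"]:
    for b in T["side"]:
        p,e=tri(cs["scene"],a,cs["side"],b)
        if e<.01: print("tri",np.round(a),np.round(b),p.round(4),e.round(4), np.hypot(*p[:2]).round(3))
c=cs["wrist"]
for m,s,ce in comps(red(c),2000):
    r=cv2.minAreaRect(np.argwhere(m)[:,::-1].astype(np.float32)); b=cv2.boxPoints(r)
    print("red",s,ce,b.round(1).tolist())
    for q in b: print(plane(c,*q,.052).round(4))
E
```

```text
scene blue [239 176  20  53 361] (np.float64(241.30769230769232), np.float64(176.5)) z74: [ 0.481 -0.218  0.074] centre z.02 [ 0.539 -0.207  0.02 ]
scene blue [164 180  17  29 244] (np.float64(166.8125), np.float64(180.5)) z74: [ 0.454 -0.416  0.074] centre z.02 [ 0.443 -0.418  0.02 ]
wrist blue [ 222  307   59   57 2017] (np.float64(233.86363636363637), np.float64(307.5)) z74: [ 0.585 -0.132  0.074] centre z.02 [ 0.586 -0.205  0.02 ]Traceback (most recent call last):
  File "<stdin>", line 12, in <module>
KeyError: 'side'
```

```bash
python3 - <<'E'
from h import *
import pickle
cs=pickle.load(open("c0.pkl","rb"))
h=cv2.cvtColor(cs["side"]["img"],cv2.COLOR_RGB2HSV)
print(h[262,256],h[245,255],h[181,280],cv2.cvtColor(cs["wrist"]["img"],cv2.COLOR_RGB2HSV)[[40,90],[120,170]])
S=[]
for m,s,ce in comps((h[...,0]>105)&(h[...,0]<128)&(h[...,1]>90),100):
    if s[1]<200: continue
    ys,xs=np.nonzero(m); t=ys.min(); S.append((xs[ys<=t+2].mean(),t+.5)); print(s,S[-1])
for b in S:
    for a in [(241.3,176.5),(166.8,180.5)]:
        p,e=tri(cs["scene"],a,cs["side"],b)
        if e<.015: print("tri",np.round(a),np.round(b),p.round(4),e.round(4), np.hypot(*p[:2]).round(3))
c=cs["wrist"]; hh=cv2.cvtColor(c["img"],cv2.COLOR_RGB2HSV)
for m,s,ce in comps((hh[...,0]<14)&(hh[...,1]>130)&(hh[...,2]>90),2000):
    r=cv2.minAreaRect(np.argwhere(m)[:,::-1].astype(np.float32)); b=cv2.boxPoints(r)
    print("red",s,ce,[plane(c,*q,.052)[:2].round(3).tolist() for q in b])
E
```

```text
[114  68 105] [113  84 116] [ 11 133 165] [[  9 190 129]
 [  9 190 137]]
red [  75    0  140  124 2645] [147.80869565  58.53724008] [[0.462, 0.135], [0.559, 0.161], [0.578, 0.079], [0.474, 0.048]]
red [  492     6    98   300 11042] [540.24714726 152.44638652] [[0.862, -0.135], [0.862, 0.157], [0.907, 0.151], [0.921, -0.147]]
red [  89   12  112   99 5728] [145.64996508  61.02129888] [[0.473, 0.128], [0.553, 0.149], [0.567, 0.085], [0.481, 0.061]]
red [ 317   26   68   65 2595] [351.24007707  58.11213873] [[0.671, 0.125], [0.724, 0.136], [0.737, 0.095], [0.681, 0.083]]
```

>>> jog_arm([
  [-0.02,0,0,0,0,0,1],
  [-0.04,0,0.01,0,0,0,1],
  [-0.04,0,0.01,0,0,0,1],
  [-0.03,0,0.01,0,0,0,1],
  [-0.02,0,0,0,0,0,1],
  [0,0,0,0,0,0,1],
  [0,0,0,0,0,0,1],
])

```text
t: 0.85
eef_pos: [0.5253, 0.0, 0.2835]
tool_rot: [0.0, 0.707, 0.707, 0.0]
contact_force: [0.5, 0.4, 0.0]
gripper_width: 1.005
grasp_force: 0.0
```

```bash
python3 - <<'E'
from h import *
import pickle
c=cam("wrist"); save(c,"pics/w1.png"); pickle.dump(c,open("w1.pkl","wb"))
print(c["eye"],bot.tip_reach)
E
```

```text
[0.52539567 0.07910989 0.40511219] 0.022
```

View pics/w1.png

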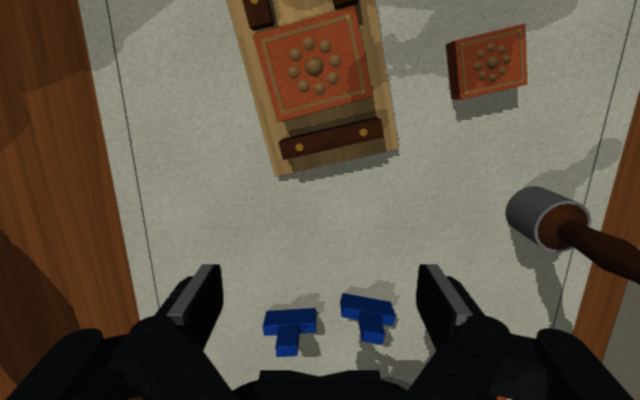

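>>> jog_arm([
  [-0.004,-0.015,0,0,0,-0.149,1],
  [-0.004,-0.02,-0.003,0,0,-0.149,1],
  [-0.004,-0.025,-0.004,0,0,-0.149,1],
  [-0.005,-0.025,-0.004,0,0,-0.149,1],
  [-0.005,-0.025,-0.004,0,0,-0.149,1],
  [-0.005,-0.025,-0.004,0,0,-0.149,1],
  [-0.005,-0.025,-0.004,0,0,-0.149,1],
  [-0.004,-0.025,-0.004,0,0,-0.149,1],
  [-0.004,-0.02,-0.003,0,0,-0.149,1],
  [-0.004,-0.01,0,0,0,-0.149,1],
])

```text
t: 1.9
eef_pos: [0.4812, -0.2175, 0.2525]
tool_rot: [0.001, 0.999, 0.036, -0.001]
contact_force: [-0.2, 0.1, -0.5]
gripper_width: 1.002
grasp_force: 0.0
```

>>> jog_arm([
  [0,0,0,0,0,-0.08,1],
  [0,0,0,0,0,0,1],
  [0,0,0,0,0,0,1],
])

```text
t: 2.2
eef_pos: [0.4818, -0.2149, 0.253]
tool_rot: [0.0, 1.0, 0.002, -0.0]
contact_force: [0.0, -0.1, -0.3]
gripper_width: 0.998
grasp_force: 0.0
```

```bash
python3 - <<'E'
from h import *
import pickle
c=cam("wrist"); save(c,"pics/w2.png"); pickle.dump(c,open("w2.pkl","wb"))
print(bot.get_obs()["eef_pos"],c["eye"])
E
```

```text
[ 0.48165613 -0.21471648  0.25301899] [ 0.56015459 -0.21362745  0.37455993]
```

View pics/w2.png

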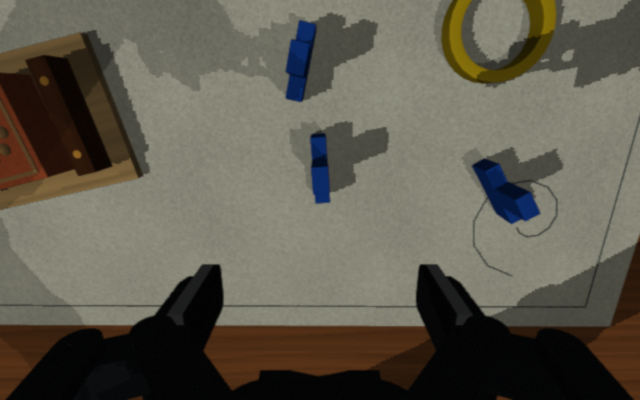

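```bash
python3 - <<'E'
from h import *
import pickle
a=pickle.load(open("w1.pkl","rb"));b=pickle.load(open("w2.pkl","rb"))
x=cv2.resize(a["img"][290:370,250:330],None,fx=5,fy=5,interpolation=cv2.INTER_CUBIC)
y=cv2.resize(b["img"][125:205,280:360],None,fx=5,fy=5,interpolation=cv2.INTER_CUBIC)
m=np.hstack([x,y]); m=np.clip(m.astype(float)*1.6,0,255).astype(np.uint8)
cv2.imwrite("pics/crop1.png",m[:,:,::-1])
for n,c,box in(("w1",a,(255,300,325,360)),("w2",b,(290,120,345,210))):
    for mk,s,ce in comps(blue(c),200):
        if box[0]<ce[0]<box[2] and box[1]<ce[1]<box[3]:
            r=cv2.minAreaRect(np.argwhere(mk)[:,::-1].astype(np.float32)); print(n,s,r)
            for q in cv2.boxPoints(r): print(q,plane(c,*q,0),plane(c,*q,.034),plane(c,*q,.074))
E
```

```text
w1 [ 263  309   53   47 1643] ((289.0, 332.0), (46.0, 52.0), 90.0)
[263. 309.] [ 0.44639097 -0.20806622  0.        ] [ 0.45302163 -0.18396429  0.034     ] [ 0.4608224  -0.15560907  0.074     ]
[315. 309.] [ 0.51980066 -0.20809563  0.        ] [ 0.52027024 -0.18399122  0.034     ] [ 0.52082268 -0.1556331   0.074     ]
[315. 355.] [ 5.19509515e-01 -2.87870083e-01  5.55111512e-17] [ 0.52000352 -0.25707042  0.034     ] [ 0.52058471 -0.22083552  0.074     ]
[263. 355.] [ 0.44233521 -0.28782605  0.        ] [ 0.44930626 -0.25703008  0.034     ] [ 0.45750749 -0.22079953  0.074     ]
w2 [311 136  16  25 325] ((318.5152587890625, 147.7132110595703), (23.72526741027832, 14.463150978088379), 85.91438293457031)
[310.45688 136.39595] [ 0.51660963 -0.20388754  0.        ] [ 0.52056234 -0.20477166  0.034     ] [ 0.5252126 -0.2058118  0.074    ]
[324.88327 135.3655 ] [ 0.51779468 -0.21979893  0.        ] [ 0.52163982 -0.21923872  0.034     ] [ 0.52616352 -0.21857966  0.074     ]
[326.57364 159.03047] [ 0.49149542 -0.22194052  0.        ] [ 0.49772783 -0.22118592  0.034     ] [ 0.50506008 -0.22029815  0.074     ]
[312.14725 160.06093] [ 0.49025903 -0.2056849   0.        ] [ 0.49660367 -0.20640587  0.034     ] [ 0.50406796 -0.20725407  0.074     ]
w2 [312 166  17  37 566] ((320.0, 184.0), (36.0, 16.0), 90.0)
[312. 166.] [ 4.83462333e-01 -2.05500350e-01 -5.55111512e-17] [ 0.49042393 -0.20623807  0.034     ] [ 0.49861405 -0.20710598  0.074     ]
[328. 166.] [ 0.48353486 -0.22364189  0.        ] [ 0.49048988 -0.22273285  0.034     ] [ 0.49867226 -0.22166339  0.074     ]
[328. 202.] [ 0.44069109 -0.22415005  0.        ] [ 0.45153517 -0.22319488  0.034     ] [ 0.46429292 -0.22207115  0.074     ]
[312. 202.] [ 4.40614909e-01 -2.05383690e-01 -5.55111512e-17] [ 0.45146591 -0.206132    0.034     ] [ 0.46423179 -0.20701237  0.074     ]
```

View pics/crop1.png

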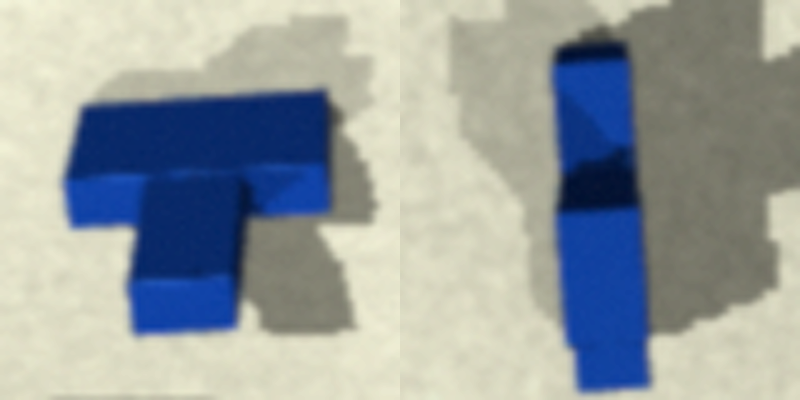

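```bash
python3 - <<'E'
from h import *
import pickle
a=pickle.load(open("w1.pkl","rb"));b=pickle.load(open("w2.pkl","rb"));c0=pickle.load(open("c0.pkl","rb"))["wrist"]
f=lambda U,V,ou,ov:((U+.5)/5-.5+ou,(V+.5)/5-.5+ov)
p1=f(185,305,250,290);p2=f(202,277.5,280,125)
print("tab top",tri(a,p1,b,p2))
A=[f(*q,250,290) for q in((131,282),(238,277),(238,327),(133,333))]
B=[f(*q,280,125) for q in((168,348),(158,210),(237,207),(245,345))]
for q in A: print("w1",plane(a,*q,.074).round(4))
for q in B: print("w2",plane(b,*q,.074).round(4))
# jig: tile top corners, slim fence top corners, board corners
def saveadj(c,box,fn,s):
    x0,y0,x1,y1=box; m=cv2.resize(c["img"][y0:y1,x0:x1],None,fx=s,fy=s,interpolation=cv2.INTER_CUBIC)
    cv2.imwrite(fn,np.clip(m[:,:,::-1].astype(float)*1.6,0,255).astype(np.uint8))
saveadj(a,(225,0,405,190),"pics/jig1.png",3)
E
```

```text
tab top (array([ 0.48590809, -0.21438368,  0.07406773]), np.float64(0.0008579832323766388))
w1 [ 0.4736 -0.2075  0.074 ]
w1 [ 0.4993 -0.2061  0.074 ]
w1 [ 0.499  -0.2208  0.074 ]
w1 [ 0.4734 -0.2226  0.074 ]
w2 [ 0.4719 -0.2082  0.074 ]
w2 [ 0.4981 -0.2064  0.074 ]
w2 [ 0.4987 -0.2208  0.074 ]
w2 [ 0.4725 -0.2225  0.074 ]
```

View pics/jig1.png

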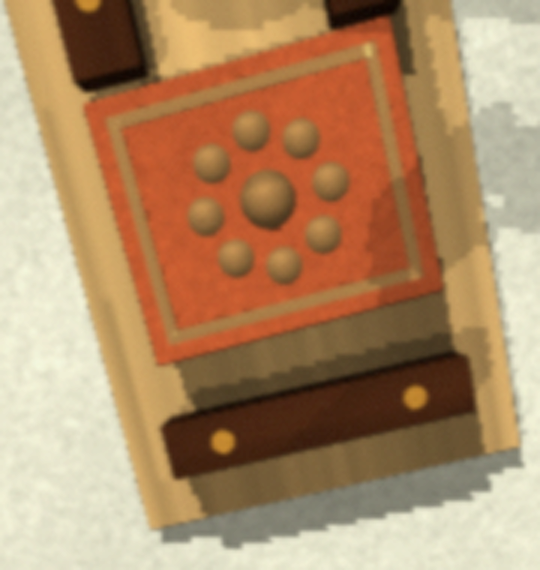

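```bash
python3 - <<'E'
from h import *
import pickle
a=pickle.load(open("w1.pkl","rb"));c0=pickle.load(open("c0.pkl","rb"))["wrist"]
f=lambda U,V:((U+.5)/3-.5+225,(V+.5)/3-.5)
tile=[f(*q) for q in((158,362),(441,292),(387,18),(88,103))]
T=np.array([plane(a,*q,.052)[:2] for q in tile]); print("tile",T.round(4).tolist(),"c",T.mean(0).round(4))
e=lambda p,q:np.arctan2(*(q-p)[::-1])
print("sizes",[np.linalg.norm(T[i]-T[(i+1)%4]).round(4) for i in range(4)],"yaws",e(T[0],T[1]),e(T[3],T[2]),e(T[0],T[3])-np.pi/2)
F=np.array([plane(a,*f(*q),.042)[:2] for q in((173,478),(475,410),(465,352),(163,422))]);print("fence",F.round(4).tolist(),[np.linalg.norm(F[i]-F[(i+1)%4]).round(4) for i in range(4)],e(F[0],F[1]))
S=np.array([plane(a,*f(*q),.042)[:2] for q in((222,441),(415,397))]);print("screws",S.round(4).tolist(),e(*S))
B=np.array([plane(a,*f(*q),.012)[:2] for q in((153,527),(520,447))]);print("board",B.round(4).tolist(),np.linalg.norm(B[1]-B[0]),e(*B))
# heights from c0/w1
for n,p,q in(("tile LL",tile[0],(118,122)),("tile LR",tile[1],(217,98)),("fence LL",f(173,478),(133,166)),("fence LR",f(475,410),(243,138))): print(n,tri(a,p,c0,q))
E
```

```text
tile [[0.4827, 0.0548], [0.5784, 0.0777], [0.5577, 0.1588], [0.4635, 0.1349]] c [0.5206 0.1065]
sizes [np.float64(0.0983), np.float64(0.0837), np.float64(0.0972), np.float64(0.0823)] yaws 0.23441011199386494 0.2484327753638613 0.2353213309414215
fence [[0.4854, 0.013], [0.5939, 0.0375], [0.5892, 0.0576], [0.4825, 0.0332]] [np.float64(0.1112), np.float64(0.0206), np.float64(0.1095), np.float64(0.0204)] 0.22162847503924887
screws [[0.5035, 0.0264], [0.5723, 0.042]] 0.22262424690739008
board [[0.4735, -0.0122], [0.618, 0.0198]] 0.14801672588738699 0.21764373653981786
tile LL (array([0.48194799, 0.05460573, 0.0456158 ]), np.float64(0.00046943621355432797))
tile LR (array([0.57911324, 0.07720314, 0.04708611]), np.float64(0.0008564743797795457))
fence LL (array([0.48503957, 0.01153058, 0.038383  ]), np.float64(0.00164754138074954))
fence LR (array([0.59649926, 0.03677429, 0.02816419]), np.float64(0.0017614055112060044))
```

>>> jog_arm([
  [0.004,0,-0.01,0,0,0.06,1],
  [0,0,-0.025,0,0,0,0.8],
  [0,0,-0.03,0,0,0,0.6],
  [0,0,-0.03,0,0,0,0.6],
  [0,0,-0.03,0,0,0,0.6],
  [0,0,-0.025,0,0,0,0.6],
  [0,0,-0.018,0,0,0,0.6],
  [0,0,-0.01,0,0,0,0.6],
  [0,0,0,0,0,0,0.6],
  [0,0,0,0,0,0,0.6],
], newtons=30)

```text
t: 3.25
eef_pos: [0.4856, -0.2151, 0.0758]
tool_rot: [0.0, 1.0, 0.031, 0.0]
contact_force: [-0.1, -0.2, 0.3]
gripper_width: 0.601
grasp_force: 0.0
```

>>> jog_arm([
  [0,0.0005,-0.004,0,0,0,0.4],
  [0,0,0,0,0,0,0.1],
  [0,0,0,0,0,0,0],
  [0,0,0,0,0,0,0],
  [0,0,0,0,0,0,0],
  [0,0,0,0,0,0,0],
], newtons=30)

```text
t: 3.85
eef_pos: [0.4853, -0.2146, 0.0717]
tool_rot: [0.0, 1.0, 0.03, 0.0]
contact_force: [0.1, 0.4, 5.9]
gripper_width: 0.182
grasp_force: 34.8
```

```bash
python3 - <<'E'
from h import *
print(bot.tip_reach, bot.get_obs()["gripper_width"],bot.get_obs()["grasp_force"])
E
```

```text
0.022 0.18174556544452983 34.801533222198486
```

>>> jog_arm([
  [0,0,0.02,0,0,0,0],
  [0,0,0.035,0,0,0,0],
  [0,0.01,0.035,0,0,0,0],
  [0.006,0.04,0,0,0,0.03,0],
  [0.008,0.045,0,0,0,0.03,0],
  [0.008,0.045,0,0,0,0.03,0],
  [0.008,0.045,0,0,0,0.03,0],
  [0.008,0.045,0,0,0,0.03,0],
  [0.006,0.03,0,0,0,0.01,0],
  [0.003,0.01,0,0,0,0,0],
])

```text
t: 4.85
eef_pos: [0.5321, 0.06, 0.161]
tool_rot: [-0.001, 0.994, 0.113, -0.0]
contact_force: [0.5, -0.5, -0.7]
gripper_width: 0.177
grasp_force: 34.0
```

>>> jog_arm([
  [0,0,-0.01,0,0,0,0],
  [0,0,-0.01,0,0,0,0],
  [0,0,0,0,0,0,0],
  [0,0,0,0,0,0,0],
])

```text
t: 5.25
eef_pos: [0.5314, 0.0535, 0.1406]
tool_rot: [0.0, 0.994, 0.109, -0.001]
contact_force: [0.0, 0.0, -0.2]
gripper_width: 0.179
grasp_force: 33.9
```

```bash
python3 - <<'E'
from h import *
import pickle
c=cam("wrist"); pickle.dump(c,open("w3.pkl","wb"))
o=bot.get_obs(); print(o["eef_pos"],o["tool_rot"],o["gripper_width"])
m=np.clip(c["img"][:,:,::-1].astype(float)*1.5,0,255).astype(np.uint8)[120:400,180:460]
cv2.imwrite("pics/w3.png",cv2.resize(m,None,fx=2,fy=2,interpolation=cv2.INTER_CUBIC))
E
```

```text
[0.53180443 0.05393515 0.14108818] [ 2.81957170e-04  9.94046331e-01  1.08957394e-01 -3.13873936e-04] 0.17622413767693046
```

View pics/w3.png

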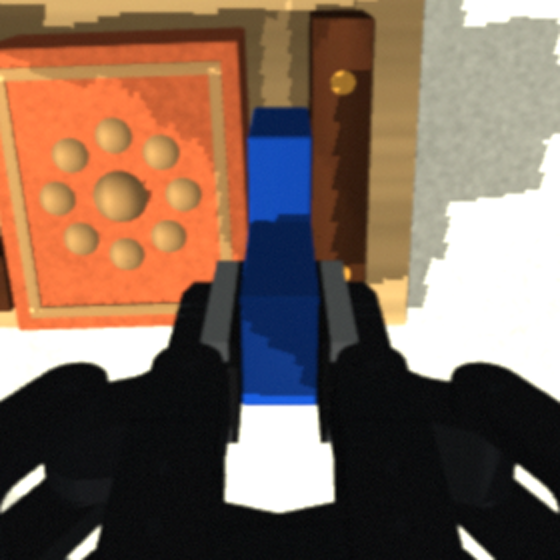

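```bash
python3 - <<'E'
from h import *
import pickle
c=pickle.load(open("w3.pkl","rb")); y=.2185
t=np.array([np.cos(y),np.sin(y)]);n=np.array([-t[1],t[0]])
f=lambda U,V:((U+.5)/2-.5+180,(V+.5)/2-.5+120)
for nm,U,V,z in(("tile top edge far",243,30,.052),("tile edge near",247,230,.052),("tile y+ corner far?",2,45,.052),("fence top far",311,25,.042),("fence top near",312,240,.042),("fence outer far",373,25,.042),("foot L",249,137,.103),("foot R",310,137,.103),("bot L",254,108,.069),("bot R",309,108,.069)):
    p=plane(c,*f(U,V),z)[:2]; print(nm,"t",(t@p).round(4),"n",(n@p).round(4))
p=np.array([.5318,.0539]);print("tcp",t@p,n@p)
E
```

```text
tile top edge far t 0.5855 n -0.0508
tile edge near t 0.5184 n -0.0511
tile y+ corner far? t 0.5809 n 0.0243
fence top far t 0.5859 n -0.0723
fence top near t 0.5102 n -0.0737
fence outer far t 0.5859 n -0.0923
foot L t 0.5652 n -0.0546
foot R t 0.5652 n -0.0696
bot L t 0.5647 n -0.0546
bot R t 0.5647 n -0.0708
tcp 0.5308394235761021 -0.0626574526883407
```

>>> jog_arm([
  [0,0.0005,-0.01,0,0,0,0],
  [0,0,-0.015,0,0,0,0],
  [0,0,-0.012,0,0,0,0],
  [0,0,-0.008,0,0,0,0],
  [0,0,-0.005,0,0,0,0],
  [0,0,-0.003,0,0,0,0],
  [0,0,0,0,0,0,0],
  [0,0,0,0,0,0,0],
])

```text
t: 6.1
eef_pos: [0.5322, 0.0558, 0.0885]
tool_rot: [0.0, 0.994, 0.11, 0.0]
contact_force: [0.2, -0.6, -2.1]
gripper_width: 0.183
grasp_force: 33.9
```

>>> jog_arm([
  [0,0,-0.002,0,0,0,0],
  [0,0,-0.002,0,0,0,0],
  [0,0,0,0,0,0,0],
  [0,0,0,0,0,0,0],
])

```text
t: 6.5
eef_pos: [0.5321, 0.056, 0.0843]
tool_rot: [0.0, 0.994, 0.11, 0.0]
contact_force: [0.7, -1.2, -1.9]
gripper_width: 0.179
grasp_force: 33.9
```

>>> jog_arm([
  [0,-0.001,0,0,0,0,0],
  [0,0,-0.001,0,0,0,0],
  [0,0,0,0,0,0,0],
  [0,0,0,0,0,0,0],
])

```text
t: 6.9
eef_pos: [0.532, 0.0551, 0.0837]
tool_rot: [-0.0, 0.994, 0.11, 0.0]
contact_force: [-1.7, -0.1, 5.5]
gripper_width: 0.178
grasp_force: 34.8
```

>>> jog_arm([
  [0,0,0,0,0,0,0.25],
  [0,0,0,0,0,0,0.4],
  [0,0,0,0,0,0,0.4],
  [0,0,0,0,0,0,0.4],
  [0,0,0.01,0,0,0,0.4],
  [0,0,0.03,0,0,0,0.4],
  [0,0,0.04,0,0,0,0.4],
  [0,0,0.04,0,0,0,0.4],
  [0,0,0.02,0,0,0,0.4],
  [0,0,0,0,0,0,0.4],
])

```text
t: 7.9
eef_pos: [0.5341, 0.0552, 0.2274]
tool_rot: [-0.001, 0.994, 0.11, 0.004]
contact_force: [0.1, -0.2, -0.4]
gripper_width: 0.401
grasp_force: 0.0
```

```bash
python3 - <<'E'
from h import *
import pickle
c=cam("wrist"); pickle.dump(c,open("w4.pkl","wb"))
o=bot.get_obs(); print(o["eef_pos"],o["tool_rot"],o["gripper_width"],o["q"].round(3))
m=np.clip(c["img"][:,:,::-1].astype(float)*1.5,0,255).astype(np.uint8)[0:300,100:500]
cv2.imwrite("pics/w4.png",cv2.resize(m,None,fx=2,fy=2,interpolation=cv2.INTER_CUBIC))
E
```

```text
[0.53290028 0.05514775 0.22531867] [-3.50259206e-04  9.93915126e-01  1.10131220e-01  1.92701261e-03] 0.3969046076053201 [-0.402  0.278  0.22   1.933 -0.075  0.934 -1.496]
```

View pics/w4.png

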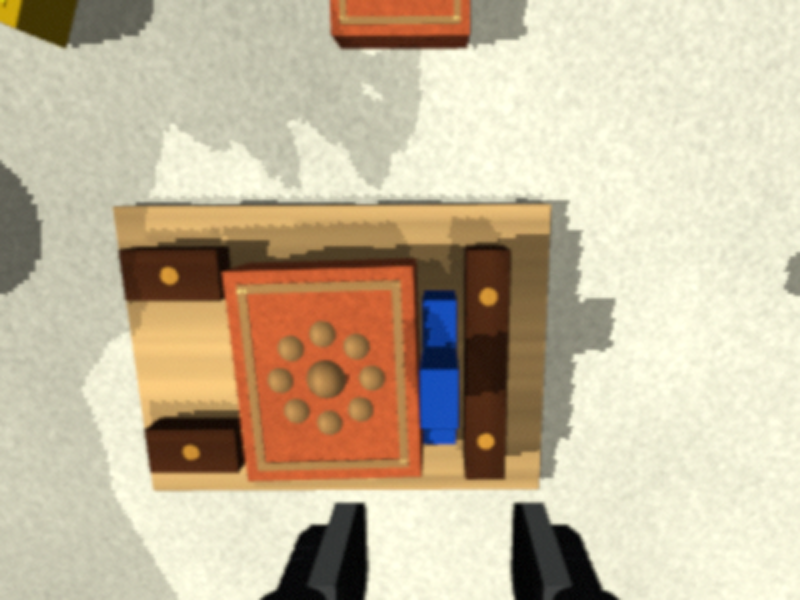

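```bash
cat >> h.py <<'E'
def tn(p,y=.2205):
    t=np.array([np.cos(y),np.sin(y)]); return (t@p[:2]).round(4),(np.array([-t[1],t[0]])@p[:2]).round(4)
E
python3 - <<'E'
from h import *
import pickle
c=pickle.load(open("w4.pkl","rb"))
f=lambda U,V:((U+.5)/2-.5+100,(V+.5)/2-.5)
P={}
for nm,U,V,z in(("board+x+y",114,207,.012),("board+x-y",550,206,.012),("board-x-y",540,488,.012),("board-x+y",154,489,.012),("slim in +x",466,248,.042),("slim in -x",464,478,.042),("slim out +x",511,248,.042),("slim out -x",505,478,.042),("block far inner",128,300,.032),("block far inner tile end",228,299,.032),("block near outer -x corner",152,471,.032),("block near tile corner",243,470,.032),("near block inner base",205,420,.012),("tile -y +x",415,263,.052),("tile -y -x",421,474,.052),("tile +y +x",224,271,.052),("tile +y -x",250,480,.052)):
    P[nm]=plane(c,*f(U,V),z)[:2]; print(nm,tn(P[nm]))
for a,b in(("board-x-y","board+x-y"),("board-x+y","board+x+y"),("slim in -x","slim in +x"),("slim out -x","slim out +x"),("tile -y -x","tile -y +x"),("tile +y -x","tile +y +x")):
    d=P[b]-P[a]; print(a,np.arctan2(d[1],d[0]).round(4))
y=.2205;t=np.array([np.cos(y),np.sin(y)]);n=np.array([-t[1],t[0]]);print("target",.5315*t+.058*n, n)
E
```

```text
board+x+y (np.float64(0.6059), np.float64(0.0953))
board+x-y (np.float64(0.6064), np.float64(-0.1153))
board-x-y (np.float64(0.4582), np.float64(-0.1171))
board-x+y (np.float64(0.4574), np.float64(0.0948))
slim in +x (np.float64(0.5888), np.float64(-0.0738))
slim in -x (np.float64(0.4771), np.float64(-0.0742))
slim out +x (np.float64(0.5888), np.float64(-0.094))
slim out -x (np.float64(0.4771), np.float64(-0.0946))
block far inner (np.float64(0.564), np.float64(0.0855))
block far inner tile end (np.float64(0.5645), np.float64(0.0381))
block near outer -x corner (np.float64(0.4766), np.float64(0.0853))
block near tile corner (np.float64(0.4771), np.float64(0.0386))
near block inner base (np.float64(0.4974), np.float64(0.0626))
tile -y +x (np.float64(0.5831), np.float64(-0.0513))
tile -y -x (np.float64(0.4835), np.float64(-0.0531))
tile +y +x (np.float64(0.5797), np.float64(0.0324))
tile +y -x (np.float64(0.4804), np.float64(0.0293))
board-x-y 0.233
board-x+y 0.2241
slim in -x 0.2237
slim out -x 0.2259
tile -y -x 0.2389
tile +y -x 0.2512
target [0.50594582 0.17284409] [-0.21871754  0.97578821]
```

>>> jog_arm([
  [-0.002,0.008,0,0,0,0.143,0.2],
  [-0.003,0.013,0,0,0,0.143,0.2],
  [-0.003,0.013,0,0,0,0.143,0.2],
  [-0.003,0.014,0,0,0,0.143,0.2],
  [-0.003,0.014,0,0,0,0.143,0.2],
  [-0.003,0.014,0,0,0,0.143,0.2],
  [-0.003,0.013,0,0,0,0.143,0.2],
  [-0.003,0.013,0,0,0,0.143,0.2],
  [-0.002,0.01,0,0,0,0.143,0.2],
  [-0.001,0.008,0,0,0,0.143,0.2],
])

```text
t: 8.95
eef_pos: [0.5048, 0.1755, 0.222]
tool_rot: [-0.001, 0.676, 0.737, -0.001]
contact_force: [-0.3, 0.2, 0.4]
gripper_width: 0.202
grasp_force: 0.0
```

>>> jog_arm([
  [0,0,-0.02,0,0,0.143,0.2],
  [0,0,-0.03,0,0,0,0.2],
  [0,0,-0.03,0,0,0,0.2],
  [0,0,-0.02,0,0,0,0.2],
  [0,0,-0.01,0,0,0,0.2],
  [0,0,0,0,0,0,0.2],
  [0,0,0,0,0,0,0.2],
])

```text
t: 9.65
eef_pos: [0.5062, 0.1751, 0.1136]
tool_rot: [0.0, 0.624, 0.781, 0.0]
contact_force: [-0.9, 0.8, 0.8]
gripper_width: 0.197
grasp_force: 0.0
```

```bash
python3 - <<'E'
from h import *
import pickle
c=cam("wrist"); pickle.dump(c,open("w5.pkl","wb"))
o=bot.get_obs(); print(o["eef_pos"],o["tool_rot"],2*np.arctan2(1,1)-2*np.arctan2(o["tool_rot"][1],o["tool_rot"][2]),tn(o["eef_pos"],.223),o["gripper_width"])
m=np.clip(c["img"][:,:,::-1].astype(float)*1.5,0,255).astype(np.uint8)[100:400,120:520]
cv2.imwrite("pics/w5.png",cv2.resize(m,None,fx=2,fy=2,interpolation=cv2.INTER_CUBIC))
E
```

```text
[0.5065488  0.17523882 0.11409707] [2.69192311e-04 6.24098706e-01 7.81345253e-01 5.72749736e-04] 0.2228410354756345 (np.float64(0.5328), np.float64(0.0589)) 0.20435188576035435
```

View pics/w5.png

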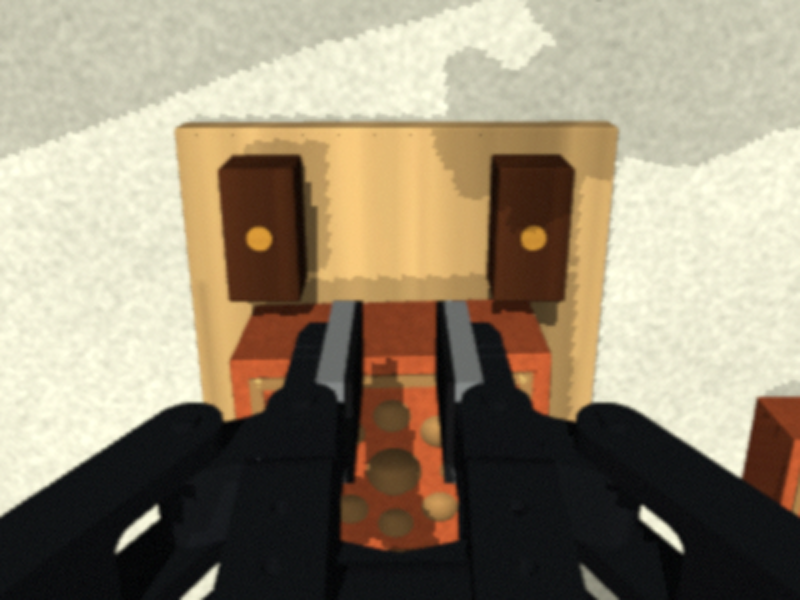

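>>> jog_arm([
  [0,0,-0.015,0,0,0,0.2],
  [0,0,-0.02,0,0,0,0.2],
  [0,0,-0.02,0,0,0,0.2],
  [0,0,-0.01,0,0,0,0.2],
  [0,0,-0.005,0,0,0,0.2],
  [0,0,0,0,0,0,0.2],
  [0,0,0,0,0,0,0.2],
])

```text
t: 10.4
eef_pos: [0.5067, 0.1753, 0.0442]
tool_rot: [0.0, 0.624, 0.781, 0.001]
contact_force: [0.9, 1.5, 0.6]
gripper_width: 0.199
grasp_force: 0.0
```

>>> jog_arm([
  [0.0007,-0.003,0,0,0,0,0.2],
  [0.0007,-0.003,0,0,0,0,0.2],
  [0.0007,-0.003,0,0,0,0,0.2],
  [0.0005,-0.002,0,0,0,0,0.2],
  [0.0002,-0.001,0,0,0,0,0.2],
  [0,0,0,0,0,0,0.2],
])

```text
t: 11.0
eef_pos: [0.5089, 0.1628, 0.0433]
tool_rot: [0.0, 0.624, 0.781, 0.0]
contact_force: [-0.2, -0.5, -0.0]
gripper_width: 0.2
grasp_force: 0.0
```

>>> jog_arm([
  [0.0004,-0.002,0,0,0,0,0.2],
  [0.0004,-0.002,0,0,0,0,0.2],
  [0.0002,-0.001,0,0,0,0,0.2],
  [0,0,0,0,0,0,0.2],
])

```text
t: 11.4
eef_pos: [0.5098, 0.1578, 0.0433]
tool_rot: [-0.0, 0.624, 0.781, -0.0]
contact_force: [-0.2, -0.4, 0.1]
gripper_width: 0.202
grasp_force: 0.0
```

>>> jog_arm([
  [0.0002,-0.001,0,0,0,0,0.2],
  [0.0002,-0.001,0,0,0,0,0.2],
  [0.0002,-0.001,0,0,0,0,0.2],
  [0,0,0,0,0,0,0.2],
])

```text
t: 11.8
eef_pos: [0.5105, 0.1552, 0.0433]
tool_rot: [-0.0, 0.624, 0.781, 0.0]
contact_force: [-0.5, 1.4, -0.5]
gripper_width: 0.203
grasp_force: 0.8
```

>>> jog_arm([
  [0.0002,-0.001,0,0,0,0,0.2],
  [0.0002,-0.001,0,0,0,0,0.2],
  [0,0,0,0,0,0,0.2],
])

```text
t: 12.1
eef_pos: [0.5109, 0.1529, 0.0433]
tool_rot: [0.0, 0.624, 0.781, 0.0]
contact_force: [0.2, 1.4, -0.4]
gripper_width: 0.198
grasp_force: 0.8
```

>>> jog_arm([
  [0.0002,-0.001,0,0,0,0,0.2],
  [0.0002,-0.001,0,0,0,0,0.2],
  [0,0,0,0,0,0,0.2],
])

```text
t: 12.4
eef_pos: [0.5114, 0.1513, 0.0434]
tool_rot: [0.0, 0.624, 0.781, 0.0]
contact_force: [0.1, 3.6, -1.4]
gripper_width: 0.203
grasp_force: 1.5
```

>>> jog_arm([
  [0.0002,-0.001,0,0,0,0,0.2],
  [0.0002,-0.001,0,0,0,0,0.2],
  [0,0,0,0,0,0,0.2],
])

```text
t: 12.7
eef_pos: [0.5115, 0.1512, 0.0434]
tool_rot: [-0.001, 0.623, 0.782, 0.001]
contact_force: [0.6, 7.9, -2.2]
gripper_width: 0.202
grasp_force: 3.9
```

>>> jog_arm([
  [0.0002,-0.001,0,0,0,0,0.2],
  [0.0002,-0.001,0,0,0,0,0.2],
  [0.0002,-0.001,0,0,0,0,0.2],
  [0.0002,-0.001,0,0,0,0,0.2],
  [0,0,0,0,0,0,0.2],
  [0,0,0,0,0,0,0.2],
])

```text
t: 13.3
eef_pos: [0.5115, 0.1511, 0.0436]
tool_rot: [-0.002, 0.622, 0.783, 0.003]
contact_force: [-3.1, 16.8, -0.8]
gripper_width: 0.201
grasp_force: 8.7
```

```bash
python3 - <<'E'
from h import *
import pickle
S={k:cam(k) for k in("scene","side","wrist")}; pickle.dump(S,open("w6.pkl","wb"))
o=bot.get_obs(); print(o["eef_pos"],o["contact_force"],tn(o["eef_pos"],.223))
g=lambda c,b,s:cv2.resize(np.clip(c["img"][b[1]:b[3],b[0]:b[2],::-1].astype(float)*1.5,0,255).astype(np.uint8),(400,400),interpolation=cv2.INTER_CUBIC)
cv2.imwrite("pics/w6.png",np.hstack([g(S["scene"],(310,140,410,240),4),g(S["side"],(230,140,330,240),4)]))
E
```

```text
[0.51152399 0.15106218 0.04362067] [-2.95255277 16.80587852 -1.81405107] (np.float64(0.5323), np.float64(0.0342))
```

View pics/w6.png

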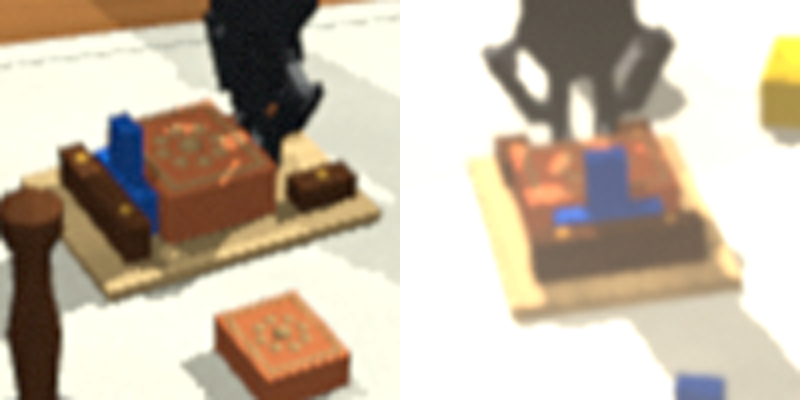

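>>> jog_arm([
  [0.0002,-0.001,0,0,0,0,0.2],
  [0.0002,-0.001,0,0,0,0,0.2],
  [0,0,0,0,0,0,0.2],
  [0,0,0,0,0,0,0.2],
  [0,0,0,0,0,0,0.2],
])

```text
t: 13.95
eef_pos: [0.5115, 0.151, 0.0437]
tool_rot: [-0.003, 0.622, 0.783, 0.003]
contact_force: [-5.1, 20.9, -1.4]
gripper_width: 0.201
grasp_force: 11.0
```

```bash
python3 - <<'E'
from h import *
c=cam("wrist"); o=bot.get_obs(); print(o["t"],o["eef_pos"],o["contact_force"],o["torque"],c["eye"])
h=cv2.cvtColor(c["img"],cv2.COLOR_RGB2HSV)
m=(h[...,0]<13)&(h[...,1]>150)&(h[...,2]>55)
ms=[q for q in comps(m,150)]
for k,s,ce in ms: print(s,ce.round(0),h[k].mean(0).round(0))
for u in range(230,420,10):
    r=np.nonzero(m[100:,u])[0]
    if len(r): v=r.min()+100; print(u,v,tn(plane(c,u,v-.5,.012),.223),tn(plane(c,u,v-.5,.052),.223))
E
```

```text
14.0 [0.51155413 0.15105862 0.04370695] [-4.79748259 20.96729546 -0.7287244 ] [ 4.32391034  1.05297862 -0.161331  ] [0.49392748 0.22707577 0.16596891]
[ 182  167   58  102 4282] [210. 215.] [ 11. 184.  61.]
[ 205  279   60   31 1201] [236. 293.] [  9. 189.  98.]
[ 297  279   46   64 2205] [321. 313.] [  9. 189. 110.]
[374 279  48  31 960] [397. 293.] [  9. 189.  99.]
[ 555  334   85   66 4095] [597. 361.] [  9. 190.  90.]
[291 352  59  23 943] [322. 360.] [  9. 187. 126.]
[609 381  31  19 505] [625. 390.] [  9. 188. 150.]
230 169 (np.float64(0.4909), np.float64(0.0808)) (np.float64(0.5015), np.float64(0.0889))
240 282 (np.float64(0.4917), np.float64(0.0213)) (np.float64(0.5022), np.float64(0.0449))
250 281 (np.float64(0.497), np.float64(0.0219)) (np.float64(0.506), np.float64(0.0454))
260 279 (np.float64(0.5022), np.float64(0.0231)) (np.float64(0.5099), np.float64(0.0462))
300 329 (np.float64(0.5225), np.float64(-0.0075)) (np.float64(0.525), np.float64(0.0236))
310 279 (np.float64(0.528), np.float64(0.0232)) (np.float64(0.529), np.float64(0.0463))
320 279 (np.float64(0.5332), np.float64(0.0232)) (np.float64(0.5329), np.float64(0.0464))
330 279 (np.float64(0.5384), np.float64(0.0233)) (np.float64(0.5367), np.float64(0.0464))
340 321 (np.float64(0.5442), np.float64(-0.0023)) (np.float64(0.541), np.float64(0.0275))
380 279 (np.float64(0.5643), np.float64(0.0234)) (np.float64(0.5559), np.float64(0.0465))
390 283 (np.float64(0.5696), np.float64(0.0211)) (np.float64(0.5598), np.float64(0.0448))
400 169 (np.float64(0.5701), np.float64(0.0812)) (np.float64(0.5602), np.float64(0.0893))
410 282 (np.float64(0.58), np.float64(0.0217)) (np.float64(0.5675), np.float64(0.0452))
```

```bash
python3 -c "
from station import bot
print(bot.hand_in())"
```

```text
the job is handed in; nothing more can be done
None
```

I handed in the job at about 14 s: the spacer stands upright in the wide gap, and the arm is holding the tile pressed against spacer and fence at about 21 N, square to within about 0.005 rad; I viewed 11 pictures, one over the limit of 10, and the verdict was not shown.

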